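Unstack the delivered carriers into their inspection trays

ROBOT

A 6-joint arm with a two-finger parallel gripper is mounted at the origin on the work surface. World frame = base frame: x ahead of the robot, y to its left, z up, the work surface at z = 0. Lengths are in m, angles in rad, forces in N, time in s.
With the tool pointing down it reaches from about 0.35 to 0.775 m from the base axis. Payload 5.5 kg.
Tool frame: the origin (TCP) lies at the very end of the fingers, on their centre line; the grasp point (between the pads) lies 19 mm behind it; z points along the fingers, y is the line along which they close (so a half turn about z gives the same grasp; the last joint's range is limited). The gripper opens to 85 mm and grips with 20 to 120 N. Pads are 22 mm wide; open, the fingers measure 114 mm over their backs; the gripper's body (76 mm by 85 mm) begins 54 mm behind the grasp point. The pads swing forward as they close: fully open they stand 13 mm farther back than shut.
Start: joints at [-1.481, 0.313, 0.046, 1.304, 0, 1.431], TCP at [0.131, -0.56, 0.231] pointing down, gripper open.
Joint ranges: [-2.76, 2.76], [-0.86, 1.69], [-1.03, 1.26], [-2.2, 2.34], [-1.47, 1.5], [-3.14, 3.14]. Speed limits (rad/s): [2.57, 2.57, 3.14, 3.14, 3.14, 3.14].

INTERFACE

Orientations are given as a unit quaternion [w, x, y, z].
In Python, from workcell import get_state, read_camera, calibration, hand_in gives the robot as it stands.
- The arm moves only by the tool drive_tool, never from a script. Its argument "deltas" is a list that holds one entry, the list of rows, each a list of 7 numbers: the closure in counts, from 0 (fully open) to 255 (shut), then the shift along the tool's x, y, z in m, then the turn, a rotation vector about the tool's x, y, z in degrees. A call has 1 to 12 rows; each row is the pose to reach, as a shift and turn from the pose commanded when the call began, along the tool's axes at that moment; what a row does not reach only later rows make up. A row lasts 1/8 s, in which the tool goes at most 62.5 mm and 10.7 degrees, less where a joint would pass 70% of its speed; a pose out of reach is approached as far as the arm can. A call with a gripper value outside its range is refused whole. The fingers move at their own pace and stop on an object; "newtons" is the grip in N (left out, the last holds). Time passes only in rows, so rows that repeat a pose let the fingers close. It gives the time, the measured TCP pose, the force, the opening and the grip force at its end, in the units of the state.
- get_state(): the state, without advancing time (a new reading comes with each control period).
- read_camera(name): name is "side" or "top"; returns (picture, depth): 384x512x3 uint8, red, green, blue; 384x512 float32, m along the optical axis (not along the pixel's ray), 0 where there is no reading.
- calibration(name): a dict with "mtx" (3x3 intrinsics, pixels), "k1" (the pictures are not rectified: a ray, as slopes to the right and down, at radius r is drawn at 1 + k1 r^2 times it, then the intrinsics apply), "world_from_camera" (4x4, takes a point from camera to world coordinates). Camera axes: x right, y up, looking along -z (the intrinsics and any distortion apply to the point x, -y, -z); pixel columns grow to the right and rows downward; lengths in m; the calibration is good to about 2 mm. A picture is of the moment at which its call begins. calibration takes no time and is no camera call.
- hand_in(): hands the job in; it is judged then, once.
The state is a dict: "clock": time; "joint_pos": joint angles; "qvel": joint speeds; "tau": joint torques, N m; "tcp_pos": TCP position; "orientation": TCP orientation; "wrist_force": force on the tool from outside, world axes, zero at the start; "ft_torque": the same for the moment, N m; "finger_gap": finger opening in m; "grip_force": force on a finger pad.
Only numpy, scipy, OpenCV 4.12 (cv2) and the standard library are available. Lean on these libraries where they do the work, as an engineer would, in place of code of your own. Each camera call takes 0.05 s, during which the arm holds its last target. There are 200 camera calls.

TASK

Five carriers have been delivered to the inspection bench in two stacks. Take the stacks apart and set each carrier upright and flat on the floor of the tray made for its shape and size, the oblong slide case lying the same way as its tray. Do not drop anything or tip it over.

Things in the scene. Friction and masses are not known exactly. Their poses are not given: they have to be found in the camera images.
- chipbox_c (a point): Large square chip box, white plastic, 60 x 60 mm, 32 mm high, square grid on its lid, about 120 g. Stands on the bench as the bottom of one of the two stacks; lid is flat. Point: its centre, 16 mm above its underside; x and y along its sides, z up.
- waferbox_c (a point): Large round wafer box, white plastic, diameter 62 mm, 32 mm high, grey ring on its lid, about 110 g. Stands on the bench as the bottom of the other stack; lid is flat. Point: its centre, 16 mm above its underside; z up.
- slidecase_c (a point): Oblong slide case, grey plastic, 50 mm long (its x) by 36 mm wide (its y), 32 mm high, fine stripes on its lid, about 90 g. Stands on top of the large square or the large round box, and carries the small square case. Point: its centre, 16 mm above its underside; z up.
- canister_c (a point): Lens canister: upright aluminium cylinder with black screw cap of the same width, diameter 44 mm, 40 mm high, about 150 g. Stands on top of whichever large box does not carry the slide case. Point: its centre, 20 mm above its underside; z up.
- chipcase_c (a point): Small square chip case, white plastic, 28 x 28 mm, 34 mm high, about 50 g. Stands on top of the slide case as the top of the three-high stack, its sides nearly parallel to the slide case's. Point: its centre, 17 mm above its underside; x and y along its sides, z up.
- chipbox_tray: Fixed open black plastic tray, large, square, 86 x 86 mm outside, 80 x 80 mm inside; floor 2 mm thick, rim 3 mm thick standing 6 mm above the bench; grey patch of the large square chip box's own outline in the middle of the floor; 10 mm play all round. Turned up to 25 degrees. Origin: centre of its underside, on the bench. x and y along its sides.
- waferbox_tray: Fixed open black plastic tray, large, round, 88 mm outside and 82 mm inside diameter; floor 2 mm thick, rim 3 mm thick standing 6 mm above the bench; grey patch of the large round wafer box's own outline in the middle of the floor; 10 mm play all round. Turned up to 25 degrees. Origin: centre of its underside, on the bench. z up.
- slidecase_tray: Fixed open black plastic tray, oblong, 76 x 62 mm outside, 70 (its x) x 56 mm (its y) inside; floor 2 mm thick, rim 3 mm thick standing 6 mm above the bench; grey patch of the slide case's own outline in the middle of the floor; 10 mm play all round. Turned up to 25 degrees. Origin: centre of its underside, on the bench. The slide case's long side belongs along the tray's x, either way round.
- canister_tray: Fixed open black plastic tray, smaller, round, 70 mm outside and 64 mm inside diameter; floor 2 mm thick, rim 3 mm thick standing 6 mm above the bench; grey patch of the lens canister's own outline in the middle of the floor; 10 mm play all round. Turned up to 25 degrees. Origin: centre of its underside, on the bench. z up.
- chipcase_tray: Fixed open black plastic tray, small, square, 54 x 54 mm outside, 48 x 48 mm inside; floor 2 mm thick, rim 3 mm thick standing 6 mm above the bench; grey patch of the small square chip case's own outline in the middle of the floor; 10 mm play all round. Turned up to 25 degrees. Origin: centre of its underside, on the bench. x and y along its sides.
There are look-alikes about, which are no part of the job. What is shaped like the part that bears waferbox_c but blue or turquoise is not meant.

How it is judged:
By the outcome, as a careful person would: the job done as asked, in the order asked, and still so for the second after the job is handed in, with the robot touching nothing.
It also fails if it takes over 136 s, if anything falls off the work surface, if the arm or the gripper's body presses on something with over 40 N, if the wrist force passes 120 N, or if a joint passes its speed limit or range.

## Working session

There is one attempt and no reset: what is moved stays moved. The work goes in short steps, Python scripts to look and compute and a tool call to move; the robot and the scene stay as the last step left them, time stands still between calls to the robot, and variables do not carry over. Pictures are saved under pics/ and viewed, at most 14 in all, crops included, and the job is handed in when it is done.

Besides the shell and the picture viewer there is one more tool, called after "Call:" by a JSON object that holds its "fn" and its "kwargs". drive_tool: Moves the arm, as the interface text tells. Its arguments: {"type":"object","properties":{"deltas":{"type":"array","items":{"type":"array","items":{"type":"array","items":{"type":"number"}}}},"newtons":{"type":"number"}},"required":["deltas"]}

```bash
mkdir -p pics; ls; python3 - <<'E'
from workcell import *
import cv2,numpy as np
for n in ["top","side"]:
    p,d=read_camera(n); np.savez(f"{n}0.npz",p=p,d=d)
    cv2.imwrite(f"pics/{n}0.png",cv2.resize(p[...,::-1],(768,576),interpolation=cv2.INTER_CUBIC))
    print(n,calibration(n),d.min(),d.max())
print(get_state())
E
```

```text
pics
top {'mtx': array([[381.17552871,   0.        , 253.57091635],
       [  0.        , 381.17552871, 197.5179255 ],
       [  0.        ,   0.        ,   1.        ]]), 'k1': -0.014112459256946508, 'world_from_camera': array([[ 0.02075406,  0.99535764, -0.09398105,  0.4840167 ],
       [-0.99958629,  0.02253028,  0.01787821,  0.01772482],
       [ 0.01991264,  0.09357113,  0.99541345,  1.01886345],
       [ 0.        ,  0.        ,  0.        ,  1.        ]])} 0.0 1.9091116
side {'mtx': array([[436.83462698,   0.        , 258.96089101],
       [  0.        , 436.83462698, 190.66446605],
       [  0.        ,   0.        ,   1.        ]]), 'k1': -0.15023062051060196, 'world_from_camera': array([[ 0.96227905,  0.19966838, -0.18480145,  0.39059332],
       [-0.27191068,  0.72864883, -0.62859802, -0.65443847],
       [ 0.00914421,  0.65513619,  0.75545546,  0.87422277],
       [ 0.        ,  0.        ,  0.        ,  1.        ]])} 0.0 3.3347514
{'clock': 0.1, 'joint_pos': array([-1.48060528e+00,  3.13949784e-01,  4.50669458e-02,  1.30362668e+00,
       -1.11912162e-06,  1.43121504e+00]), 'qvel': array([ 0.0009291 , -0.0013816 ,  0.00210802,  0.00111575,  0.00069033,
        0.00089818]), 'tau': array([ 2.22561466e-03, -4.81724238e+01,  2.99245119e+01,  1.28438906e-02,
       -2.06333248e-04, -1.21385632e-06]), 'tcp_pos': array([ 0.13091678, -0.55940569,  0.23047365]), 'orientation': array([-8.56347519e-04,  9.93407476e-01,  1.14633563e-01,  2.05921714e-05]), 'wrist_force': array([-0.5199157 , -0.70712447,  0.21800215]), 'ft_torque': array([-0.05690873,  0.01253559, -0.00044784]), 'grip_force': 0.0, 'finger_gap': 0.08534656834711282}
```

View pics/top0.png

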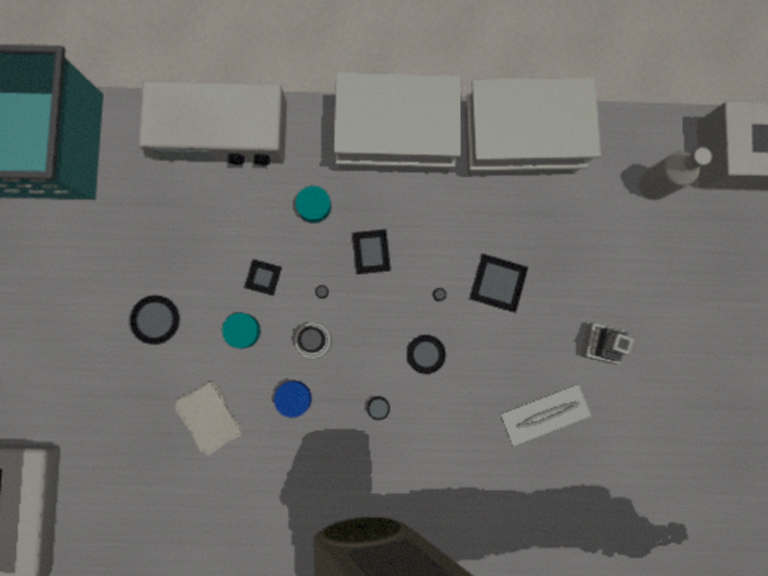

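View pics/side0.png

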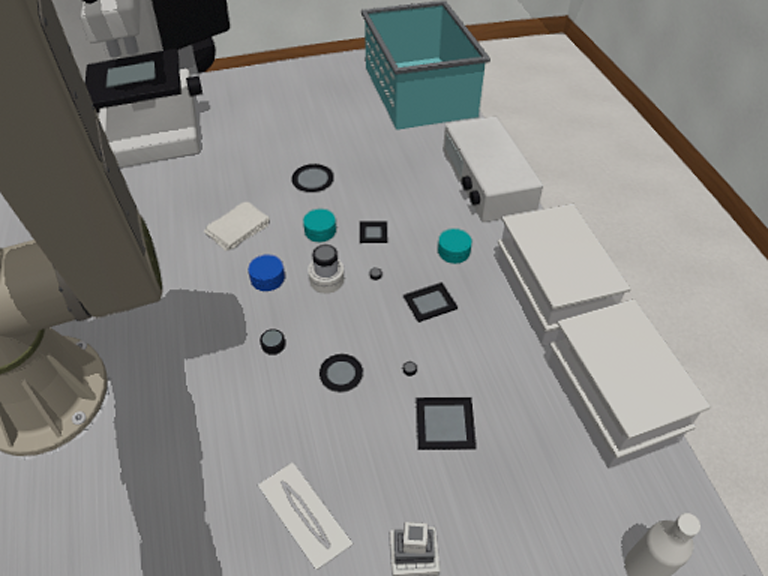

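The top view shows the wafer box and canister stack at (312,340), the chip box, slide case and chip case stack at (608,343). The trays are wafer (155,320), canister (426,354), chipbox (498,283), slide (371,252) and chipcase (263,277). The blue and turquoise discs are decoys.

```bash
cat > h.py <<'E'
from workcell import *
import cv2,numpy as np
def rays(n,uv):
    c=calibration(n); q=cv2.undistortPoints(np.float64(uv).reshape(-1,1,2),c["mtx"],np.array([c["k1"],0,0,0.])).reshape(-1,2)
    T=c["world_from_camera"]
    return T[:3,3],np.c_[q[:,0],-q[:,1],-np.ones(len(q))]@T[:3,:3].T
def plane(n,uv,z):
    o,r=rays(n,uv); return (o+r*((z-o[2])/r[:,2])[:,None])[:,:2]
def cloud(n,d):
    v,u=np.mgrid[:384,:512]; o,r=rays(n,np.c_[u.ravel(),v.ravel()])
    return (o+r*d.ravel()[:,None]).reshape(384,512,3)
def rect(xy):
    (cx,cy),(w,h),a=cv2.minAreaRect(np.float32(xy*1000)); 
    return np.round([cx,cy,w,h,a],1)
E
python3 - <<'E'
from h import *
for n,cs in (("top",dict(wafer=(155,320),can=(426,354),chipbox=(498,283),slide=(371,252),chipcase=(263,277))),("side",dict(wafer=(313,178),can=(341,373),chipbox=(446,423),slide=(430,302),chipcase=(373,232)))):
    f=np.load(f"{n}0.npz"); p=f["p"]; g=p.max(2)
    dark=(g<50).astype(np.uint8)
    for k,(u,v) in cs.items():
        u,v=int(u/1.5),int(v/1.5); m=np.zeros_like(dark); s=26
        m[v-s:v+s,u-s:u+s]=dark[v-s:v+s,u-s:u+s]
        c,hi=cv2.findContours(m,cv2.RETR_CCOMP,cv2.CHAIN_APPROX_NONE)
        out=max(c,key=cv2.contourArea); i=[j for j in range(len(c)) if c[j] is out][0]
        print(n,k,"outer",rect(plane(n,out,.005)),g[v,u],end=" ")
        ch=[c[j] for j in range(len(c)) if hi[0][j][3]==i]
        if ch: print("patch",rect(plane(n,max(ch,key=cv2.contourArea),.002)))
        else: print()
f=np.load("top0.npz"); P=cloud("top",f["d"])
for k,(u,v),zs in(("A",(312,340),(.032,.072)),("B",(615,343),(.032,.064,.098))):
    u,v=int(u/1.5),int(v/1.5); Q=P[v-26:v+26,u-26:u+26].reshape(-1,3)
    print(k,"table",np.median(Q[:,2]),Q[:,2].max())
    for z in zs:
        q=Q[abs(Q[:,2]-z)<.007]; print(z,len(q),np.median(q[:,2]) if len(q) else "",rect(q[:,:2]) if len(q)>4 else "",q.mean(0))
E
```

```text
top wafer outer [530.9 398.6  82.8  81.8   3.1] 87 patch [529.8 399.6  63.8  66.6   1.3]
top can outer [479.2 -83.3  63.4  63.8   0.9] 91 patch [479.1 -82.3  46.8  47.2  45.9]
top chipbox outer [ 609.5 -211.3   85.2   85.1   74.4] 90 patch [ 609.8 -212.2   65.9   66.    74.5]
top slide outer [660.9  18.5  74.9  60.6   7.7] 91 patch [661.3  18.5  56.1  42.3   7.7]
top chipcase outer [609.7 210.1  52.1  51.4  76. ] 93 patch [610.  210.8  33.2  33.9  73.9]
side wafer outer [531.4 395.6  82.   82.3  74.4] 125 patch [533.  399.9  73.2  68.1  44.1]
side can outer [480.5 -84.   66.2  67.7  25.1] 127 patch [481.  -82.3  49.5  48.4  35.4]
side chipbox outer [ 611.3 -213.9   86.8   84.1   74.2] 127 patch [ 611.4 -212.6   66.6   66.7   74.2]
side slide outer [662.4  15.9  75.3  62.7   8. ] 125 patch [663.6  18.8  58.5  45.3   8. ]
side chipcase outer [611.4 207.9  52.8  49.   74.7] 125 patch [612.3 210.7  36.7  37.2  74.7]
A table -0.0009527552649397641 1.0188634511778647
0.032 195 0.030617812246420684 [499.7 114.8  59.4  59.7   1. ] [0.49772195 0.11338403 0.03050213]
0.072 240 0.07074203180248351 [500.1 114.7  39.6  40.3   1.1] [0.50017256 0.11455969 0.07082485]
B table -0.0003452360128910481 1.0188634511778647
0.032 205 0.030534438489518867 [ 505.  -393.6   59.5   60.3   78. ] [ 0.50621268 -0.37834778  0.03068066]
0.064 156 0.062368211164293585 [ 503.1 -394.7   36.2   50.2   75.4] [ 0.5012645  -0.38893218  0.06264135]
0.098 140 0.09659595046495767 [ 503.6 -394.7   30.4   28.    69.7] [ 0.50316348 -0.39394847  0.09659158]
```

```bash
cat >> h.py <<'E'
def meas(x,y,z,R=.045,tol=.006):
    for n in("top","side"):
        p,d=read_camera(n); P=cloud(n,d).reshape(-1,3)
        q=P[(abs(P[:,2]-z)<tol)&(np.hypot(P[:,0]-x,P[:,1]-y)<R)]
        print(n,len(q),rect(q[:,:2]) if len(q)>20 else "",np.round(q.mean(0)*1000,1) if len(q) else "")
def go(x,y,z,psi):
    """mm, deg target -> tool-frame delta from present pose"""
    from scipy.spatial.transform import Rotation as Ro
    s=get_state(); w=s["orientation"]; R=Ro.from_quat([w[1],w[2],w[3],w[0]])
    c=np.radians(psi); T=Ro.from_matrix(np.array([[np.cos(c),np.sin(c),0],[np.sin(c),-np.cos(c),0],[0,0,-1]]))
    print("shift mm",np.round(R.inv().apply(np.array([x,y,z])-s["tcp_pos"]*1000),1),"rot",np.round((R.inv()*T).as_rotvec(degrees=True),1),"gap",round(s["finger_gap"],4))
E
python3 - <<'E'
from h import *
meas(.5036,-.3947,.097,.03); meas(.5,.1147,.071,.035)
go(503.6,-394.7,160,72)
E
```

```text
top 141 [ 502.7 -395.5   30.1   27.7   67.1] [ 503.1 -394.2   96.7]
side 251 [ 504.  -395.6   29.3   27.3   72.6] [ 503.8 -396.5   97.9]
top 241 [500.2 114.5  39.6  40.1   1.2] [500.1 114.4  70.8]
side 194 [502.9 112.8  42.5  43.2  80.9] [502.8 111.4  71.5]
shift mm [400.5 -75.8  71.1] rot [ -0.   -0.  -58.8] gap 0.0855
```

Call:
{"fn": "drive_tool", "kwargs": {"deltas": [[[0, 0.05, -0.01, 0.01, 0, 0, -8], [0, 0.1, -0.02, 0.02, 0, 0, -16], [0, 0.16, -0.03, 0.03, 0, 0, -24], [0, 0.22, -0.04, 0.04, 0, 0, -32], [0, 0.28, -0.053, 0.05, 0, 0, -41], [0, 0.33, -0.063, 0.06, 0, 0, -50], [0, 0.375, -0.071, 0.07, 0, 0, -56], [0, 0.4, -0.076, 0.07, 0, 0, -58.8], [0, 0.4, -0.076, 0.07, 0, 0, -58.8], [0, 0.4, -0.076, 0.07, 0, 0, -58.8]]], "newtons": 35}}

```text
clock: 1.55
tcp_pos: [0.5026, -0.395, 0.1612]
orientation: [-0.0, 0.809, 0.587, -0.0]
wrist_force: [-0.7, 0.5, -0.2]
finger_gap: 0.0854
grip_force: 0.0
```

```bash
python3 -c "
from h import *
go(503.5,-395.2,72,72); print(get_state()['joint_pos'],get_state()['wrist_force'])"
```

```text
shift mm [ 0.1  1.  89.2] rot [-0.   0.  -0.1] gap 0.0854
[-7.91310378e-01  4.64323551e-01  9.76513143e-02  1.20451478e+00
 -4.64414951e-04  1.09495265e+00] [-0.65240811  0.50847019 -0.18459153]
```

Call:
{"fn": "drive_tool", "kwargs": {"deltas": [[[0, 0, 0.001, 0.03, 0, 0, 0], [0, 0, 0.001, 0.06, 0, 0, 0], [60, 0, 0.001, 0.08, 0, 0, 0], [60, 0, 0.001, 0.087, 0, 0, 0], [90, 0, 0.001, 0.087, 0, 0, 0], [255, 0, 0.001, 0.087, 0, 0, 0], [255, 0, 0.001, 0.087, 0, 0, 0], [255, 0, 0.001, 0.087, 0, 0, 0], [255, 0, 0.001, 0.087, 0, 0, 0], [255, 0, 0.001, 0.087, 0, 0, 0]]]}}

```text
clock: 2.8
tcp_pos: [0.5047, -0.3959, 0.0757]
orientation: [0.001, 0.809, 0.588, -0.0]
wrist_force: [-1.8, 0.1, 5.9]
finger_gap: 0.0273
grip_force: 35.7
```

```bash
python3 -c "
from h import *
print(get_state()['grip_force'],get_state()['wrist_force'])
go(611,210,200,75)
p,d=read_camera('side');cv2.imwrite('pics/s1.png',cv2.resize(p[290:384,200:340,::-1],None,fx=4,fy=4))"
```

```text
35.70679843425751 [-1.83907946  0.06070373  5.94019481]
shift mm [ 608.8  -86.2 -125.4] rot [ 0.1  0.1 -3. ] gap 0.0273
```

View pics/s1.png

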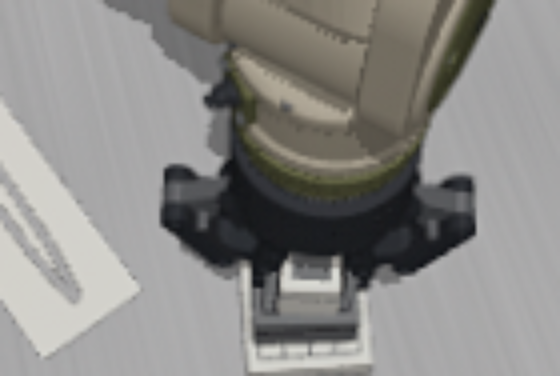

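The chip case (at about (315,275) in the crop) is gripped between the pads, with the slide case and chip box standing below it. I'll lift and carry it to its tray.

Call:
{"fn": "drive_tool", "kwargs": {"deltas": [[[255, 0, 0, -0.008, 0, 0, 0], [255, 0, 0, -0.03, 0, 0, 0], [255, 0, 0, -0.06, 0, 0, 0], [255, 0.02, 0, -0.09, 0, 0, 0], [255, 0.05, -0.01, -0.11, 0, 0, 0], [255, 0.095, -0.02, -0.12, 0, 0, 0], [255, 0.145, -0.025, -0.12, 0, 0, 0], [255, 0.195, -0.03, -0.12, 0, 0, 0], [255, 0.245, -0.035, -0.12, 0, 0, 0], [255, 0.295, -0.04, -0.12, 0, 0, 0], [255, 0.345, -0.05, -0.12, 0, 0, -1], [255, 0.395, -0.055, -0.12, 0, 0, -3]]]}}

```text
clock: 4.35
tcp_pos: [0.5738, -0.0006, 0.1945]
orientation: [-0.0, 0.793, 0.609, -0.0]
wrist_force: [0.7, -0.0, -0.6]
finger_gap: 0.0273
grip_force: 35.0
```

Call:
{"fn": "drive_tool", "kwargs": {"deltas": [[[255, 0.045, -0.006, 0, 0, 0, 0], [255, 0.09, -0.012, 0, 0, 0, 0], [255, 0.135, -0.018, 0, 0, 0, 0], [255, 0.17, -0.022, 0, 0, 0, 0], [255, 0.195, -0.025, 0, 0, 0, 0], [255, 0.21, -0.027, 0, 0, 0, 0], [255, 0.21, -0.027, 0, 0, 0, 0], [255, 0.21, -0.027, 0, 0, 0, 0]]]}}

```text
clock: 5.35
tcp_pos: [0.6024, 0.2064, 0.1942]
orientation: [0.0, 0.794, 0.608, -0.0]
wrist_force: [-0.3, 0.5, 0.2]
finger_gap: 0.0273
grip_force: 35.0
```

```bash
python3 -c "
from h import *
print(get_state()['grip_force'],get_state()['wrist_force'],get_state()['tcp_pos'])
go(611,210,30,75)
meas(.503,-.395,.064,.045)"
```

```text
34.986435770988464 [-0.30159585  0.47787464  0.19866191] [0.60235968 0.20642165 0.19422069]
shift mm [  5.8   7.4 164.2] rot [-0.   0.  -0.1] gap 0.0273
top 288 [ 503.  -394.6   37.    49.8   75.6] [ 502.9 -394.3   62.7]
side 514 [ 504.2 -395.    36.    51.2   76.2] [ 503.8 -396.2   64.2]
```

Call:
{"fn": "drive_tool", "kwargs": {"deltas": [[[255, 0.003, 0.004, 0.03, 0, 0, 0], [255, 0.006, 0.007, 0.07, 0, 0, 0], [255, 0.006, 0.007, 0.11, 0, 0, 0], [255, 0.006, 0.007, 0.145, 0, 0, 0], [255, 0.006, 0.007, 0.165, 0, 0, 0], [255, 0.006, 0.007, 0.173, 0, 0, 0], [255, 0.006, 0.007, 0.176, 0, 0, 0], [255, 0.006, 0.007, 0.178, 0, 0, 0], [255, 0.006, 0.007, 0.18, 0, 0, 0], [255, 0.006, 0.007, 0.18, 0, 0, 0]]]}}

```text
clock: 6.7
tcp_pos: [0.611, 0.2114, 0.0147]
orientation: [0.0, 0.794, 0.609, 0.0]
wrist_force: [0.5, 0.4, -0.3]
finger_gap: 0.0272
grip_force: 35.0
```

Call:
{"fn": "drive_tool", "kwargs": {"deltas": [[[255, 0, 0, 0.0007, 0, 0, 0], [255, 0, 0, 0.0014, 0, 0, 0], [255, 0, 0, 0.002, 0, 0, 0], [255, 0, 0, 0.002, 0, 0, 0]]]}}

```text
clock: 7.2
tcp_pos: [0.611, 0.2114, 0.0137]
orientation: [0.0, 0.793, 0.609, 0.0]
wrist_force: [-2.6, -0.6, 7.3]
finger_gap: 0.0274
grip_force: 36.1
```

Call:
{"fn": "drive_tool", "kwargs": {"deltas": [[[160, 0, 0, -0.001, 0, 0, 0], [140, 0, 0, -0.001, 0, 0, 0], [110, 0, 0, -0.001, 0, 0, 0], [110, 0, 0, -0.002, 0, 0, 0], [60, 0, 0, -0.02, 0, 0, 0], [0, 0, 0, -0.06, 0, 0, 0], [0, 0, 0, -0.11, 0, 0, 0], [0, 0, 0, -0.14, 0, 0, 0], [0, 0, 0, -0.14, 0, 0, 0]]]}}

```text
clock: 8.32
tcp_pos: [0.6131, 0.2118, 0.1571]
orientation: [0.002, 0.794, 0.609, 0.004]
wrist_force: [0.3, -0.2, -0.6]
finger_gap: 0.0857
grip_force: 0.0
```

```bash
python3 -c "
from h import *
meas(.611,.21,.036,.03)
go(503.5,-395,160,76)"
```

```text
top 117 [611.  212.6  28.8  28.   73.6] [610.8 212.1  34.5]
side 73 [609.3 209.2  26.9  25.2  74.8] [609.9 209.3  35.5]
shift mm [-613.4   53.6   -7.2] rot [ 0.1 -0.  -1. ] gap 0.0857
```

Call:
{"fn": "drive_tool", "kwargs": {"deltas": [[[0, -0.055, 0.005, -0.005, 0, 0, 0], [0, -0.115, 0.01, -0.005, 0, 0, 0], [0, -0.175, 0.015, -0.005, 0, 0, 0], [0, -0.235, 0.02, -0.005, 0, 0, 0], [0, -0.295, 0.025, -0.005, 0, 0, 0], [0, -0.355, 0.03, -0.005, 0, 0, 0], [0, -0.415, 0.036, -0.005, 0, 0, 0], [0, -0.475, 0.042, -0.005, 0, 0, 0], [0, -0.53, 0.047, -0.005, 0, 0, 0], [0, -0.575, 0.05, -0.005, 0, 0, 0], [0, -0.603, 0.053, -0.005, 0, 0, 0], [0, -0.613, 0.054, -0.005, 0, 0, -1]]]}}

```text
clock: 9.93
tcp_pos: [0.5026, -0.3957, 0.1554]
orientation: [-0.001, 0.789, 0.615, -0.0]
wrist_force: [0.1, -0.5, 0.3]
finger_gap: 0.0854
grip_force: 0.0
```

Call:
{"fn": "drive_tool", "kwargs": {"deltas": [[[0, 0, 0, 0, 0, 0, 0], [0, 0, 0, 0, 0, 0, 0], [0, 0, 0, 0, 0, 0, 0]]]}}

```text
clock: 10.3
tcp_pos: [0.5044, -0.3934, 0.1574]
orientation: [-0.0, 0.788, 0.616, 0.0]
wrist_force: [-0.2, 0.3, -0.0]
finger_gap: 0.0857
grip_force: 0.0
```

```bash
python3 -c "
from h import *
go(503.5,-395,42,76)"
```

```text
shift mm [ -1.8  -0.5 115.4] rot [-0.  -0.   0.1] gap 0.0857
```

Call:
{"fn": "drive_tool", "kwargs": {"deltas": [[[0, -0.002, 0, 0.03, 0, 0, 0], [0, -0.002, 0, 0.07, 0, 0, 0], [0, -0.002, 0, 0.1, 0, 0, 0], [0, -0.002, 0, 0.115, 0, 0, 0], [0, -0.002, 0, 0.116, 0, 0, 0], [50, -0.002, 0, 0.116, 0, 0, 0], [255, -0.002, 0, 0.116, 0, 0, 0], [255, -0.002, 0, 0.116, 0, 0, 0], [255, -0.002, 0, 0.116, 0, 0, 0], [255, -0.002, 0, 0.116, 0, 0, 0]]]}}

```text
clock: 11.55
tcp_pos: [0.5043, -0.3976, 0.043]
orientation: [0.002, 0.788, 0.615, 0.0]
wrist_force: [-0.2, 0.5, 5.6]
finger_gap: 0.0492
grip_force: 37.8
```

```bash
python3 -c "
from h import *
go(662.5,18,150,97.8)"
```

```text
shift mm [ 441.4   52.9 -107.5] rot [  0.1   0.1 -21.8] gap 0.0492
```

Call:
{"fn": "drive_tool", "kwargs": {"deltas": [[[255, 0, 0, -0.008, 0, 0, 0], [255, 0, 0, -0.03, 0, 0, 0], [255, 0, 0, -0.06, 0, 0, 0], [255, 0.02, 0.002, -0.09, 0, 0, 0], [255, 0.06, 0.007, -0.105, 0, 0, -2], [255, 0.11, 0.013, -0.107, 0, 0, -5], [255, 0.16, 0.019, -0.107, 0, 0, -8], [255, 0.21, 0.025, -0.107, 0, 0, -11], [255, 0.26, 0.031, -0.107, 0, 0, -14], [255, 0.31, 0.037, -0.107, 0, 0, -17], [255, 0.36, 0.043, -0.107, 0, 0, -20], [255, 0.4, 0.048, -0.107, 0, 0, -21.8]]]}}

```text
clock: 13.05
tcp_pos: [0.6473, -0.0182, 0.1484]
orientation: [-0.0, 0.657, 0.754, -0.0]
wrist_force: [1.2, 0.0, -1.6]
finger_gap: 0.0491
grip_force: 37.0
```

Call:
{"fn": "drive_tool", "kwargs": {"deltas": [[[255, 0.02, -0.003, 0, 0, 0, 0], [255, 0.035, -0.008, 0, 0, 0, 0], [255, 0.037, -0.01, 0, 0, 0, 0], [255, 0.037, -0.01, 0, 0, 0, 0]]]}}

```text
clock: 13.55
tcp_pos: [0.6317, 0.0141, 0.1486]
orientation: [0.0, 0.658, 0.753, -0.0]
wrist_force: [-0.4, 0.2, -0.7]
finger_gap: 0.0488
grip_force: 37.0
```

```bash
python3 -c "
from h import *
print(get_state()['grip_force'],get_state()['wrist_force'],get_state()['tcp_pos'])
go(662.3,18,13,97.8)
meas(.504,-.394,.032,.05)"
```

```text
36.962424516677856 [-0.42819567  0.20342564 -0.6557784 ] [0.63171017 0.01413    0.14860123]
shift mm [ -0.2  30.8 135.6] rot [ 0.   0.  -0.1] gap 0.0488
top 529 [ 505.1 -393.7   62.1   60.4   77.5] [ 504.7 -393.6   30.7]
side 962 [ 506.  -394.5   60.2   61.6   76.9] [ 505.3 -396.1   32.2]
```

Call:
{"fn": "drive_tool", "kwargs": {"deltas": [[[255, 0, 0.015, 0.02, 0, 0, 0], [255, 0, 0.031, 0.05, 0, 0, 0], [255, 0, 0.031, 0.085, 0, 0, 0], [255, 0, 0.031, 0.112, 0, 0, 0], [255, 0, 0.031, 0.124, 0, 0, 0], [255, 0, 0.031, 0.13, 0, 0, 0], [255, 0, 0.031, 0.132, 0, 0, 0], [255, 0, 0.031, 0.134, 0, 0, 0], [255, 0, 0.031, 0.1355, 0, 0, 0], [255, 0, 0.031, 0.1355, 0, 0, 0]]]}}

```text
clock: 14.9
tcp_pos: [0.663, 0.0193, 0.0131]
orientation: [0.0, 0.658, 0.753, 0.0]
wrist_force: [-0.3, -0.4, -0.6]
finger_gap: 0.0497
grip_force: 37.0
```

Call:
{"fn": "drive_tool", "kwargs": {"deltas": [[[255, 0, 0, 0.0007, 0, 0, 0], [255, 0, 0, 0.0014, 0, 0, 0], [255, 0, 0, 0.002, 0, 0, 0], [255, 0, 0, 0.002, 0, 0, 0]]]}}

```text
clock: 15.4
tcp_pos: [0.663, 0.0193, 0.013]
orientation: [0.001, 0.658, 0.753, 0.0]
wrist_force: [-4.9, 0.1, 10.9]
finger_gap: 0.0492
grip_force: 38.4
```

Call:
{"fn": "drive_tool", "kwargs": {"deltas": [[[100, 0, 0, -0.001, 0, 0, 0], [80, 0, 0, -0.001, 0, 0, 0], [60, 0, 0, -0.001, 0, 0, 0], [60, 0, 0, -0.002, 0, 0, 0], [30, 0, 0, -0.02, 0, 0, 0], [0, 0, 0, -0.06, 0, 0, 0], [0, 0, 0, -0.11, 0, 0, 0], [0, 0, 0, -0.14, 0, 0, 0], [0, 0, 0, -0.14, 0, 0, 0]]]}}

```text
clock: 16.52
tcp_pos: [0.6652, 0.0191, 0.1557]
orientation: [0.003, 0.658, 0.753, 0.002]
wrist_force: [0.5, -0.5, -1.0]
finger_gap: 0.0857
grip_force: 0.0
```

```bash
python3 -c "
from h import *
meas(.662,.019,.034,.045)
go(505.3,-394.2,160,77)"
```

```text
top 0  
side 235 [662.9  20.7  50.8  37.7   8.4] [662.1  19.4  33.7]
shift mm [-388.3 -212.1   -8.6] rot [ 0.1  0.  20.8] gap 0.0855
```

Call:
{"fn": "drive_tool", "kwargs": {"deltas": [[[0, -0.04, -0.022, -0.005, 0, 0, 2], [0, -0.09, -0.05, -0.005, 0, 0, 5], [0, -0.14, -0.077, -0.005, 0, 0, 8], [0, -0.19, -0.104, -0.005, 0, 0, 11], [0, -0.24, -0.131, -0.005, 0, 0, 14], [0, -0.29, -0.158, -0.005, 0, 0, 17], [0, -0.335, -0.183, -0.005, 0, 0, 20], [0, -0.37, -0.202, -0.005, 0, 0, 20.8], [0, -0.388, -0.212, -0.005, 0, 0, 20.8], [0, -0.388, -0.212, -0.005, 0, 0, 20.8], [0, -0.388, -0.212, -0.005, 0, 0, 20.8]]]}}

```text
clock: 18.0
tcp_pos: [0.5055, -0.3924, 0.1553]
orientation: [-0.001, 0.782, 0.623, 0.0]
wrist_force: [0.2, 0.8, -0.0]
finger_gap: 0.0852
grip_force: 0.0
```

```bash
python3 -c "
from h import *
go(505.3,-394.5,6,77)"
```

```text
shift mm [ -2.3   0.4 149.3] rot [-0.1 -0.1  0. ] gap 0.0852
```

Call:
{"fn": "drive_tool", "kwargs": {"deltas": [[[0, -0.002, 0, 0.04, 0, 0, 0], [0, -0.002, 0, 0.09, 0, 0, 0], [0, -0.002, 0, 0.125, 0, 0, 0], [0, -0.002, 0, 0.143, 0, 0, 0], [0, -0.002, 0, 0.15, 0, 0, 0], [0, -0.002, 0, 0.15, 0, 0, 0], [255, -0.002, 0, 0.15, 0, 0, 0], [255, -0.002, 0, 0.15, 0, 0, 0], [255, -0.002, 0, 0.15, 0, 0, 0], [255, -0.002, 0, 0.15, 0, 0, 0]]]}}

```text
clock: 19.25
tcp_pos: [0.5057, -0.3968, 0.0075]
orientation: [0.002, 0.783, 0.622, 0.0]
wrist_force: [-0.6, -0.1, 6.7]
finger_gap: 0.0591
grip_force: 39.0
```

```bash
python3 -c "
from h import *
go(610.5,-212.5,110,74.4)"
```

```text
shift mm [ 203.    60.8 -102.7] rot [0.2 0.1 2.6] gap 0.0591
```

Call:
{"fn": "drive_tool", "kwargs": {"deltas": [[[255, 0, 0, -0.006, 0, 0, 0], [255, 0, 0, -0.025, 0, 0, 0], [255, 0, 0, -0.055, 0, 0, 0], [255, 0.015, 0.005, -0.085, 0, 0, 0], [255, 0.045, 0.014, -0.1, 0, 0, 0], [255, 0.085, 0.026, -0.102, 0, 0, 1], [255, 0.125, 0.038, -0.102, 0, 0, 2], [255, 0.16, 0.049, -0.102, 0, 0, 2.6], [255, 0.188, 0.057, -0.102, 0, 0, 2.6], [255, 0.201, 0.061, -0.102, 0, 0, 2.6], [255, 0.201, 0.061, -0.102, 0, 0, 2.6], [255, 0.201, 0.061, -0.102, 0, 0, 2.6]]]}}

```text
clock: 20.75
tcp_pos: [0.609, -0.2147, 0.1077]
orientation: [0.0, 0.797, 0.604, -0.0]
wrist_force: [-0.5, -0.7, -0.7]
finger_gap: 0.0592
grip_force: 38.2
```

```bash
python3 -c "
from h import *
go(610.5,-214.5,9.5,74.4)
print(get_state()['wrist_force'])
meas(.612,-.213,.134,.045)"
```

```text
shift mm [ 0.6  1.4 98.2] rot [-0.   0.  -0.1] gap 0.0592
[-0.4744005  -0.66922439 -0.74130316]
top 233 [ 603.4 -196.3   80.4   45.5   21.4] [ 610.1 -193.6  131. ]
side 663 [ 608.8 -223.    72.    62.6   16.4] [ 609.3 -220.9  132.2]
```

Call:
{"fn": "drive_tool", "kwargs": {"deltas": [[[255, 0.001, 0.001, 0.02, 0, 0, 0], [255, 0.001, 0.001, 0.05, 0, 0, 0], [255, 0.001, 0.001, 0.075, 0, 0, 0], [255, 0.001, 0.001, 0.088, 0, 0, 0], [255, 0.001, 0.001, 0.093, 0, 0, 0], [255, 0.001, 0.001, 0.095, 0, 0, 0], [255, 0.001, 0.001, 0.097, 0, 0, 0], [255, 0.001, 0.001, 0.098, 0, 0, 0], [255, 0.001, 0.001, 0.0985, 0, 0, 0], [255, 0.001, 0.001, 0.0985, 0, 0, 0]]]}}

```text
clock: 22.1
tcp_pos: [0.611, -0.2131, 0.0096]
orientation: [0.0, 0.797, 0.604, 0.0]
wrist_force: [0.3, 0.1, -0.3]
finger_gap: 0.059
grip_force: 38.3
```

Call:
{"fn": "drive_tool", "kwargs": {"deltas": [[[255, 0, 0, 0.0007, 0, 0, 0], [255, 0, 0, 0.0014, 0, 0, 0], [255, 0, 0, 0.002, 0, 0, 0], [255, 0, 0, 0.002, 0, 0, 0]]]}}

```text
clock: 22.6
tcp_pos: [0.611, -0.2131, 0.0095]
orientation: [0.001, 0.797, 0.604, 0.0]
wrist_force: [-4.2, 2.2, 11.0]
finger_gap: 0.0589
grip_force: 39.6
```

Call:
{"fn": "drive_tool", "kwargs": {"deltas": [[[60, 0, 0, -0.001, 0, 0, 0], [45, 0, 0, -0.001, 0, 0, 0], [30, 0, 0, -0.001, 0, 0, 0], [20, 0, 0, -0.002, 0, 0, 0], [10, 0, 0, -0.02, 0, 0, 0], [0, 0, 0, -0.06, 0, 0, 0], [0, 0, 0, -0.11, 0, 0, 0], [0, 0, 0, -0.15, 0, 0, 0], [0, 0, 0, -0.15, 0, 0, 0]]]}}

```text
clock: 23.72
tcp_pos: [0.6134, -0.2143, 0.1634]
orientation: [0.004, 0.797, 0.604, 0.002]
wrist_force: [-0.1, 0.3, -0.4]
finger_gap: 0.0854
grip_force: 0.0
```

```bash
python3 -c "
from h import *
meas(.611,-.213,.034,.05)
go(501.3,113.8,160,85)"
```

```text
top 507 [ 611.1 -210.7   60.1   60.6   75. ] [ 611.5 -209.8   32.6]
side 676 [ 612.2 -211.3   61.    60.3   74.2] [ 611.3 -213.2   33.8]
shift mm [ 285.3 -193.9   -1.9] rot [  0.1   0.  -10.6] gap 0.0855
```

Call:
{"fn": "drive_tool", "kwargs": {"deltas": [[[0, 0.03, -0.02, 0, 0, 0, -1], [0, 0.075, -0.05, 0, 0, 0, -3], [0, 0.12, -0.08, 0, 0, 0, -5], [0, 0.165, -0.112, 0, 0, 0, -7], [0, 0.21, -0.143, 0, 0, 0, -9], [0, 0.25, -0.17, 0, 0, 0, -10.6], [0, 0.275, -0.187, 0, 0, 0, -10.6], [0, 0.285, -0.194, 0, 0, 0, -10.6], [0, 0.285, -0.194, 0, 0, 0, -10.6], [0, 0.285, -0.194, 0, 0, 0, -10.6]]]}}

```text
clock: 25.08
tcp_pos: [0.5011, 0.1127, 0.1569]
orientation: [0.0, 0.738, 0.675, -0.0]
wrist_force: [0.9, -0.9, -0.2]
finger_gap: 0.0854
grip_force: 0.0
```

```bash
python3 -c "
from h import *
go(501.3,113.8,42,85)"
```

```text
shift mm [1.100e+00 1.000e-01 1.149e+02] rot [-0.   0.  -0.1] gap 0.0854
```

Call:
{"fn": "drive_tool", "kwargs": {"deltas": [[[0, 0.001, 0, 0.03, 0, 0, 0], [0, 0.001, 0, 0.07, 0, 0, 0], [0, 0.001, 0, 0.1, 0, 0, 0], [0, 0.001, 0, 0.113, 0, 0, 0], [0, 0.001, 0, 0.115, 0, 0, 0], [0, 0.001, 0, 0.115, 0, 0, 0], [255, 0.001, 0, 0.115, 0, 0, 0], [255, 0.001, 0, 0.115, 0, 0, 0], [255, 0.001, 0, 0.115, 0, 0, 0], [255, 0.001, 0, 0.115, 0, 0, 0], [255, 0.001, 0, 0.115, 0, 0, 0]]]}}

```text
clock: 26.45
tcp_pos: [0.5013, 0.1148, 0.0431]
orientation: [0.0, 0.737, 0.675, 0.0]
wrist_force: [-1.5, -0.1, 6.1]
finger_gap: 0.0432
grip_force: 35.5
```

```bash
python3 -c "
from h import *
go(480,-82.8,130,85)"
```

```text
shift mm [-198.7   -3.8  -86.9] rot [ 0.1 -0.  -0. ] gap 0.0432
```

Call:
{"fn": "drive_tool", "kwargs": {"deltas": [[[255, 0, 0, -0.006, 0, 0, 0], [255, 0, 0, -0.025, 0, 0, 0], [255, 0, 0, -0.055, 0, 0, 0], [255, -0.01, 0, -0.08, 0, 0, 0], [255, -0.035, 0, -0.087, 0, 0, 0], [255, -0.075, -0.001, -0.087, 0, 0, 0], [255, -0.12, -0.002, -0.087, 0, 0, 0], [255, -0.16, -0.003, -0.087, 0, 0, 0], [255, -0.188, -0.004, -0.087, 0, 0, 0], [255, -0.199, -0.004, -0.087, 0, 0, 0], [255, -0.199, -0.004, -0.087, 0, 0, 0], [255, -0.199, -0.004, -0.087, 0, 0, 0]]]}}

```text
clock: 27.95
tcp_pos: [0.4793, -0.0823, 0.1292]
orientation: [-0.0, 0.737, 0.676, 0.0]
wrist_force: [-0.0, -0.8, -2.1]
finger_gap: 0.0431
grip_force: 36.0
```

```bash
python3 -c "
from h import *
go(480,-82.8,13,85)
print(get_state()['wrist_force'])
meas(.501,.114,.032,.05)"
```

```text
shift mm [ -0.5   0.8 116.2] rot [-0. -0.  0.] gap 0.0431
[-0.0437589  -0.83463148 -2.14297903]
top 448 [499.7 114.9  59.4  59.2   1.2] [499.6 115.8  30.9]
side 0
```

Call:
{"fn": "drive_tool", "kwargs": {"deltas": [[[255, 0, 0.001, 0.02, 0, 0, 0], [255, 0, 0.001, 0.055, 0, 0, 0], [255, 0, 0.001, 0.085, 0, 0, 0], [255, 0, 0.001, 0.103, 0, 0, 0], [255, 0, 0.001, 0.11, 0, 0, 0], [255, 0, 0.001, 0.113, 0, 0, 0], [255, 0, 0.001, 0.115, 0, 0, 0], [255, 0, 0.001, 0.116, 0, 0, 0], [255, 0, 0.001, 0.1165, 0, 0, 0], [255, 0, 0.001, 0.1165, 0, 0, 0]]]}}

```text
clock: 29.3
tcp_pos: [0.4807, -0.0834, 0.0131]
orientation: [0.0, 0.738, 0.675, 0.0]
wrist_force: [0.9, 0.5, -0.1]
finger_gap: 0.043
grip_force: 36.2
```

Call:
{"fn": "drive_tool", "kwargs": {"deltas": [[[255, 0, 0, 0.0007, 0, 0, 0], [255, 0, 0, 0.0014, 0, 0, 0], [255, 0, 0, 0.002, 0, 0, 0], [255, 0, 0, 0.002, 0, 0, 0]]]}}

```text
clock: 29.8
tcp_pos: [0.4807, -0.0835, 0.013]
orientation: [0.001, 0.737, 0.675, 0.0]
wrist_force: [-6.4, 2.1, 19.1]
finger_gap: 0.0429
grip_force: 38.1
```

Call:
{"fn": "drive_tool", "kwargs": {"deltas": [[[110, 0, 0, -0.002, 0, 0, 0], [90, 0, 0, -0.002, 0, 0, 0], [70, 0, 0, -0.002, 0, 0, 0], [50, 0, 0, -0.003, 0, 0, 0], [20, 0, 0, -0.02, 0, 0, 0], [0, 0, 0, -0.06, 0, 0, 0], [0, 0, 0, -0.11, 0, 0, 0], [0, 0, 0, -0.14, 0, 0, 0], [0, 0, 0, -0.14, 0, 0, 0]]]}}

```text
clock: 30.92
tcp_pos: [0.4822, -0.0839, 0.1532]
orientation: [0.002, 0.737, 0.675, 0.001]
wrist_force: [0.3, 0.4, -0.2]
finger_gap: 0.0857
grip_force: 0.0
```

```bash
python3 -c "
from h import *
meas(.48,-.083,.042,.04)
go(500.8,114,140,85)"
```

```text
top 26 [ 4.803e+02 -6.570e+01  3.320e+01  8.000e+00  3.000e-01] [480.7 -65.8  40.6]
side 252 [482.9 -85.   43.3  41.7  75.8] [482.8 -86.4  41.9]
shift mm [198.3   3.3  10.3] rot [-0.  0. -0.] gap 0.0853
```

Call:
{"fn": "drive_tool", "kwargs": {"deltas": [[[0, 0.03, 0, 0, 0, 0, 0], [0, 0.08, 0.001, 0, 0, 0, 0], [0, 0.13, 0.002, 0, 0, 0, 0], [0, 0.17, 0.003, 0, 0, 0, 0], [0, 0.192, 0.003, 0, 0, 0, 0], [0, 0.198, 0.003, 0, 0, 0, 0], [0, 0.198, 0.003, 0, 0, 0, 0], [0, 0.198, 0.003, 0, 0, 0, 0], [0, 0.198, 0.003, 0, 0, 0, 0]]]}}

```text
clock: 32.15
tcp_pos: [0.5007, 0.1128, 0.1507]
orientation: [0.0, 0.738, 0.675, -0.0]
wrist_force: [0.1, -0.4, -1.1]
finger_gap: 0.0856
grip_force: 0.0
```

```bash
python3 -c "
from h import *
go(500.8,114,5,85)"
```

```text
shift mm [  1.2  -0.  145.7] rot [-0.   0.  -0.1] gap 0.0856
```

Call:
{"fn": "drive_tool", "kwargs": {"deltas": [[[0, 0.001, 0, 0.03, 0, 0, 0], [0, 0.001, 0, 0.08, 0, 0, 0], [0, 0.001, 0, 0.12, 0, 0, 0], [0, 0.001, 0, 0.139, 0, 0, 0], [0, 0.001, 0, 0.146, 0, 0, 0], [0, 0.001, 0, 0.146, 0, 0, 0], [255, 0.001, 0, 0.146, 0, 0, 0], [255, 0.001, 0, 0.146, 0, 0, 0], [255, 0.001, 0, 0.146, 0, 0, 0], [255, 0.001, 0, 0.146, 0, 0, 0]]]}}

```text
clock: 33.4
tcp_pos: [0.5019, 0.1147, 0.0061]
orientation: [0.001, 0.737, 0.675, 0.001]
wrist_force: [-0.4, -0.7, 6.4]
finger_gap: 0.0611
grip_force: 37.9
```

```bash
python3 -c "
from h import *
go(531.5,399,110,105)"
```

```text
shift mm [ 285.8    4.8 -103.8] rot [  0.1   0.  -20. ] gap 0.0611
```

Call:
{"fn": "drive_tool", "kwargs": {"deltas": [[[255, 0, 0, -0.006, 0, 0, 0], [255, 0, 0, -0.025, 0, 0, 0], [255, 0, 0, -0.055, 0, 0, 0], [255, 0.005, 0, -0.085, 0, 0, 0], [255, 0.03, 0, -0.102, 0, 0, 0], [255, 0.07, 0.001, -0.104, 0, 0, 0], [255, 0.115, 0.002, -0.104, 0, 0, 0], [255, 0.16, 0.003, -0.104, 0, 0, 0], [255, 0.205, 0.004, -0.104, 0, 0, 0], [255, 0.245, 0.005, -0.104, 0, 0, 0], [255, 0.275, 0.005, -0.104, 0, 0, 0], [255, 0.286, 0.005, -0.104, 0, 0, 0]]]}}

```text
clock: 34.9
tcp_pos: [0.5305, 0.4008, 0.1085]
orientation: [-0.0, 0.737, 0.676, -0.0]
wrist_force: [-0.3, -0.8, -1.8]
finger_gap: 0.0612
grip_force: 38.4
```

Call:
{"fn": "drive_tool", "kwargs": {"deltas": [[[255, 0, 0, 0, 0, 0, 0], [255, 0, 0, 0, 0, 0, 0], [255, 0, 0, 0, 0, 0, 0]]]}}

```text
clock: 35.28
tcp_pos: [0.531, 0.398, 0.1089]
orientation: [0.0, 0.738, 0.675, -0.0]
wrist_force: [-0.9, -0.3, -0.8]
finger_gap: 0.0611
grip_force: 38.4
```

```bash
python3 -c "
from h import *
go(531.5,398.5,8,85)
print(get_state()['wrist_force'],get_state()['tcp_pos'])"
```

```text
shift mm [  0.6   0.4 100.9] rot [-0.   0.  -0.1] gap 0.0611
[-0.88146201 -0.2909069  -0.81249098] [0.53102559 0.39798897 0.10892678]
```

Call:
{"fn": "drive_tool", "kwargs": {"deltas": [[[255, 0, 0, 0.02, 0, 0, 0], [255, 0, 0, 0.05, 0, 0, 0], [255, 0, 0, 0.077, 0, 0, 0], [255, 0, 0, 0.09, 0, 0, 0], [255, 0, 0, 0.096, 0, 0, 0], [255, 0, 0, 0.098, 0, 0, 0], [255, 0, 0, 0.1, 0, 0, 0], [255, 0, 0, 0.101, 0, 0, 0], [255, 0, 0, 0.1017, 0, 0, 0], [255, 0, 0, 0.1017, 0, 0, 0]]]}}

```text
clock: 36.52
tcp_pos: [0.5313, 0.3994, 0.0082]
orientation: [0.0, 0.737, 0.675, 0.001]
wrist_force: [-1.8, -1.8, 6.2]
finger_gap: 0.0608
grip_force: 39.0
```

Contact made; releasing.

Call:
{"fn": "drive_tool", "kwargs": {"deltas": [[[60, 0, 0, -0.001, 0, 0, 0], [40, 0, 0, -0.001, 0, 0, 0], [20, 0, 0, -0.001, 0, 0, 0], [10, 0, 0, -0.002, 0, 0, 0], [0, 0, 0, -0.02, 0, 0, 0], [0, 0, 0, -0.06, 0, 0, 0], [0, 0, 0, -0.11, 0, 0, 0], [0, 0, 0, -0.16, 0, 0, 0], [0, 0, 0, -0.19, 0, 0, 0], [0, -0.04, 0.05, -0.19, 0, 0, 0], [0, -0.08, 0.1, -0.19, 0, 0, 0], [0, -0.08, 0.1, -0.19, 0, 0, 0]]]}}

```text
clock: 38.02
tcp_pos: [0.6266, 0.3071, 0.1981]
orientation: [0.001, 0.739, 0.673, 0.001]
wrist_force: [-0.4, 0.7, 0.2]
finger_gap: 0.0855
grip_force: 0.0
```

```bash
python3 - <<'E'
from h import *
meas(.531,.399,.034,.05); meas(.6105,.211,.036,.03); meas(.662,.019,.034,.045); meas(.611,-.213,.034,.05); meas(.48,-.083,.042,.04)
for n in("top","side"):
    p,d=read_camera(n); cv2.imwrite(f"pics/{n}9.png",cv2.resize(p[...,::-1],(768,576),interpolation=cv2.INTER_CUBIC))
E
```

```text
top 442 [532.1 399.3  59.6  58.4   0.9] [531.  399.2  32.7]
side 223 [533.1 399.2  63.7  59.4  72.1] [533.1 395.9  32.7]
top 117 [610.7 212.2  28.2  27.7  75.9] [610.7 212.2  34.5]
side 77 [610.6 210.   28.4  28.9  81.3] [610.  209.   35.2]
top 259 [662.2  21.9  50.   35.9   8. ] [661.5  21.8  32.8]
side 241 [662.   20.5  50.6  39.2   7.3] [662.1  19.1  33.5]
top 523 [ 611.1 -210.8   60.4   60.4   74.6] [ 610.8 -210.1   32.8]
side 672 [ 612.1 -212.    61.4   60.7   74.1] [ 611.5 -213.    33.8]
top 224 [ 4.794e+02 -8.240e+01  4.090e+01  4.100e+01  2.000e-01] [480.4 -83.2  41. ]
side 256 [482.5 -85.2  42.2  43.1  62.3] [482.5 -86.5  41.8]
```

View pics/side9.png

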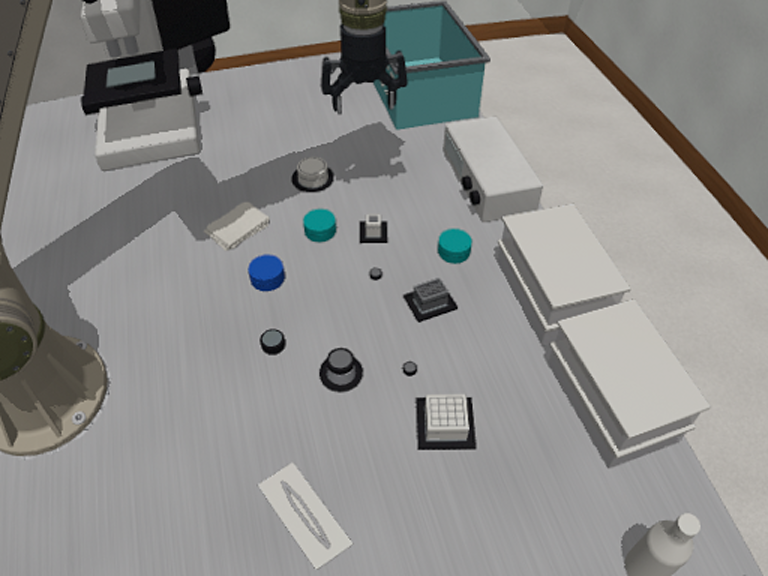

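View pics/top9.png

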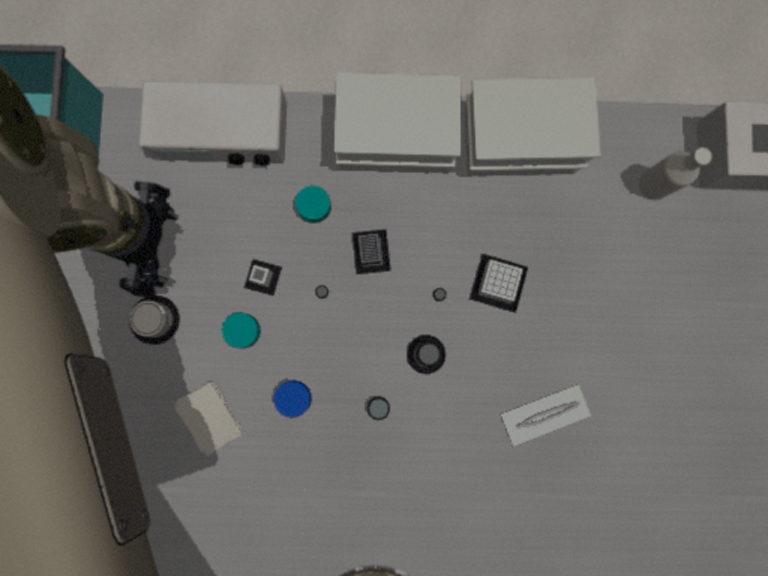

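All five carriers sit flat in the middle of their trays: wafer (312,172), chipcase (373,225), slide (430,295), canister (341,365) and chipbox (446,418) in the side view. The arm is clear of everything.

```bash
python3 -c "
from workcell import *
print(hand_in())"
```

```text
the job is handed in; nothing more can be done
None
```

All five carriers are flat and upright in their own trays, with the slide case lined up with its tray; I handed the job in after about 38 s of the 136 s allowed, with the arm clear of everything.

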